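# Open the sample chamber, shim its stage and gauge the stack

## Robot

A 6-joint arm with a two-finger parallel gripper is mounted at the origin on a cart in front of the work surface, level with it; the furniture and walls round the work are solid. World frame = base frame: x ahead of the robot, y to its left, z up, the work surface at z = 0. Lengths are in mm, angles in rad, forces in N, time in s.
With the tool pointing down it reaches from about 300 to 775 mm from the base axis. Payload 14.6 kg.
Tool frame: the origin (TCP) lies on the mounting face of the last link; the fingertips stand 199 mm ahead of it and the grasp point (between the pads) lies 180 mm ahead of it; z points along the fingers, y is the line along which they close (so a half turn about z gives the same grasp; the last joint's range is limited). The gripper opens to 94 mm and grips with 3 to 60 N. Pads are 16 mm wide; open, the fingers measure 119 mm over their backs; the gripper's body (75 mm by 177 mm) begins 78 mm behind the grasp point.
Start: joints at [1.233, 0.3, 1.521, -0, 1.321, -0.067], TCP at [147.124, 529.948, 404.646] pointing down, gripper open.
Joint ranges: [-3.03, 3.03], [-0.79, 2.21], [0.23, 2.52], [-1.04, 4.18], [0, 3.07], [-2.55, 2.55]. Speed limits (rad/s): [2.22, 2.22, 2.57, 3.14, 3.14, 3.14].

## Interface

Orientations are given as a unit quaternion [w, x, y, z].
In Python, from bench import arm, imaging gives the robot as it stands. Calls block until the motion is done:
- arm.move_to(position, orientation): joint-space move of the TCP to a pose.
- arm.movel(position, attitude=None, vel=150, max_force=None): straight line of the TCP; attitude=None keeps the orientation; vel is the mean speed in mm/s. With max_force (N) it stops when the force on the tool has changed by that much, and returns True; else False.
- arm.movej(angles): joint-space move.
- arm.command_gripper(opening, f_grip=None): finger opening in mm; f_grip is the grip in N (None keeps the last); returns when the fingers have stopped.
- arm.hold(seconds).
- arm.inverse_kinematics(position, orientation): joint angles nearest the present ones, or None.
- arm.state(): the state.
- imaging.camera(name): name is "scene" or "top" or "wrist"; returns the picture (400x640x3 uint8, red, green, blue); there is no depth.
- imaging.get_calibration(name): a dict with "intrinsics" (3x3 intrinsics, pixels), "rvec" (rotation vector, rad) and "tvec" (3), from world to camera coordinates, as OpenCV has them; the wrist camera has in their place "mount" (4x4, takes a point from camera to tool coordinates, whose origin is the TCP and whose axes are the flange's). Camera axes: x right, y down, z forward; pixel columns grow to the right and rows downward; lengths in mm; the calibration is good to about 2 mm. A picture is of the moment at which its call begins: read the wrist's pose just before it. get_calibration takes no time and is no camera call.
A pose or a line that the arm cannot do raises arm.IKError and nothing moves.
- arm.hand_in(): hands the job in; it is judged then, once.
The state is a dict: "clock": time; "q": joint angles; "dq": joint speeds; "joint_efforts": joint torques, N m; "ee_pos": TCP position; "ee_rot": TCP orientation; "ft_force": force on the tool from outside, world axes, zero at the start; "torque": the same for the moment, N m; "gripper_width": finger opening in mm; "grip_force": force on a finger pad.
Only numpy, scipy, OpenCV 4.12 (cv2) and the standard library are available. Lean on these libraries where they do the work, as an engineer would, in place of code of your own. Each camera call takes 0.05 s, during which the arm holds its last target. There are 200 camera calls.

## Task

Unscrew the chamber's black cover, lift it off and set it down the right way up in the grey parts tray. Stack all the aluminium spacer plates that lie on the table flat and squarely on one another in the middle of the chamber's stage, then swing the drop gauge over the stage and push its foot down onto the stack and hold it there for a second while it reads the height. Let the foot spring up again, swing the gauge's arm back out of the way to about where it was, and leave everything else on the table where it is.

Things in the scene. Friction and masses are not known exactly. Their poses are not given: they have to be found in the camera images.
- chamber: Fixed aluminium sample chamber on a base plate; origin on its axis at table level; x points along the plate to the gauge column and is 0.1 to 0.45 rad anticlockwise from the robot's straight-ahead. Round flange 122 mm across, top 20 mm above the table; on it a neck 88 mm across with a coarse outside thread, rim 60 mm above the table.
- stage (a point): Centre of the chamber's round sample stage, on its surface 57 mm above the table, under the cover. 79 mm across inside a rim that stands 3 mm above it.
- cover_hub (a point): Middle of the hub of the black screw cover (0.25 to 0.45 kg), 65 mm above the lower edge of the cover's skirt; z is the cover's axis, up. The hub is a knurled upright cylinder 42 mm across, from 48 to 82 mm above that edge. Around it the cover's flat top, 108 mm across, 48 mm high, hollow from below.
- cover: The same screw cover; origin at the centre of its lower edge, at first 20 mm above the table, fully screwed down. Right-hand thread: anticlockwise from above it rises 22.5 mm a turn; after about one full turn (6.3 rad, 23 mm) it is out of the thread and lifts straight off, its edge passing the rim 40 mm up. It turns easily and stays where it is left.
- tray_in (a point): Centre of the inner floor (5 mm above the table) of the loose grey parts tray, 136 mm square outside, walls 5 mm thick, 16 mm high; x, y along its sides.
- gauge_arm (a joint): Swing of the drop gauge's arm about its column (rad): 0 = the foot stands over the centre of the stage, against a stop; grows clockwise seen from above as the arm swings away to the left of the chamber, to a stop at 1.45. It stays where it is left (about 0.5 N at the knob moves it). At the start it is parked at 1.1 to 1.3.
- gauge_slide (a joint): How far the gauge's spindle is pushed down (m), 0 to 0.053; a spring (0.8 N at the top, 40 N/m) lifts it back to 0 when let go.
- gauge_knob (a point): Middle of the knurled knob on top of the gauge's spindle: upright cylinder 26 mm across, 26 mm tall, its middle 113 mm above the underside of the foot, 235 mm above the table with the spindle up. Below it a bare 8 mm rod for 60 mm down to the arm's head when the spindle is up; the arm's and head's top is 162 mm above the table.
- gauge_column (a point): Top centre of the gauge's fixed round column (22 mm across, 169 mm high), 130 mm from the chamber's axis; the arm turns about it and the knob stands 130 mm from it.
- gauge_foot: Flat round steel foot, 18 mm across, at the lower end of the gauge's spindle; origin at the middle of its underside, 122 mm above the table when the spindle is up. The foot is itself sprung: pressed on a part it gives way up to 8 mm up into the spindle (2 N at first touch, 4 N at 8 mm), so the spindle may be pushed a few millimetres past the touch.
- spacer_a_mid (a point): Centre of a loose aluminium spacer plate, 10 mm thick, 62 mm long (x), 38 mm wide (y), two bolt holes near its ends; lies flat on the table, either side up. Two to four plates are there; an absent one reads None.
- spacer_b_mid (a point): Centre of a loose aluminium spacer plate, 11 mm thick, 62 mm long (x), 38 mm wide (y), two bolt holes near its ends; lies flat on the table, either side up. Two to four plates are there; an absent one reads None.
- spacer_c_mid (a point): Centre of a loose aluminium spacer plate, 13 mm thick, 62 mm long (x), 38 mm wide (y), two bolt holes near its ends; lies flat on the table, either side up. Two to four plates are there; an absent one reads None.
- spacer_d_mid (a point): Centre of a loose aluminium spacer plate, 15 mm thick, 62 mm long (x), 38 mm wide (y), two bolt holes near its ends; lies flat on the table, either side up. Two to four plates are there; an absent one reads None.
- optic_box: Bystander, to be left alone: clear-lidded square optics box, 40 x 40 x 20 mm; origin at the centre of its underside.
- mirror_mount: Bystander, to be left alone: mirror mount on a base, 50 x 50 x 60 mm; origin at the centre of its underside.
- lens_tube_long: Bystander, to be left alone: black lens tube standing on end, 31 mm across, 52 mm tall; origin at the centre of its underside.
- lens_tube_short: Bystander, to be left alone: short black lens tube, 31 mm across, 26 mm tall; origin at the centre of its underside.
- vial_1: Bystander, to be left alone: amber capped glass vial, 22 mm across, 52 mm tall; origin at the centre of its underside.
- hex_key_5: Bystander, to be left alone: black L-shaped hex key, 89 x 34 x 8 mm, lying flat; origin at the centre of its underside.
- screw_tin: Bystander, to be left alone: round metal tin with lid, 59 mm across, 23 mm high; origin at the centre of its underside.

How it is judged:
By the outcome, as a careful person would: the job done as asked, in the order asked, and still so for the second after the job is handed in, with the robot touching nothing.
Of spacer_a, spacer_b, spacer_c, spacer_d only 2 to 4 are there at a start; the rules pass over those that are not, and their reading is None.
At some moment in a run one of tray may be knocked a few centimetres aside while the robot is not near it.
Once in a run the grip may slacken for a moment while it holds something.
It also fails if it takes over 208 s, if anything falls off the work surface, if the arm or the gripper's body presses on something with over 40 N, if the wrist force passes 120 N, or if a joint passes its speed limit or range.

## Working session

There is one attempt and no reset: what is moved stays moved. The work goes in short steps, each a Python script; the robot and the scene stay as the last script left them, time stands still between calls to the robot, and variables do not carry over. Pictures are saved under pics/ and viewed, at most 14 in all, crops included, and the job is handed in when it is done.

```bash
ls; mkdir -p pics
python3 - <<'E'
from bench import arm, imaging
import cv2
for n in ("top","scene"):
    im=imaging.camera(n); cv2.imwrite(f"pics/{n}0.png",im[:,:,::-1])
    print(n,imaging.get_calibration(n))
print(imaging.get_calibration("wrist")); print(arm.state())
E
```

```text
pics
top {'intrinsics': array([[414.19177024,   0.        , 318.83263866],
       [  0.        , 414.19177024, 208.57415884],
       [  0.        ,   0.        ,   1.        ]]), 'rvec': array([ 2.1598759 , -2.1024325 ,  0.14482868]), 'tvec': array([ 134.82033197,  563.48296776, 1020.03118115])}
scene {'intrinsics': array([[394.12218551,   0.        , 318.8630973 ],
       [  0.        , 394.12218551, 201.53513776],
       [  0.        ,   0.        ,   1.        ]]), 'rvec': array([ 0.66680641, -2.70476499,  1.07368793]), 'tvec': array([550.98097856, 206.91957756, 951.80684882])}
{'intrinsics': array([[334.32472552,   0.        , 321.71212418],
       [  0.        , 334.32472552, 197.99852169],
       [  0.        ,   0.        ,   1.        ]]), 'mount': array([[ 1.55684285e-04, -9.73055014e-01, -2.30573016e-01,
         6.70029409e+01],
       [ 9.99999982e-01,  1.27508771e-04,  1.37098582e-04,
        -1.31572967e+00],
       [-1.04004381e-04, -2.30573033e-01,  9.73055017e-01,
         2.00608203e+01],
       [ 0.00000000e+00,  0.00000000e+00,  0.00000000e+00,
         1.00000000e+00]])}
{'clock': 0.1, 'q': array([ 1.23337611e+00,  3.00421944e-01,  1.52150734e+00, -2.36174876e-06,
        1.32073140e+00, -6.66146633e-02]), 'dq': array([-6.10614878e-04, -8.15766997e-04, -1.47185804e-03,  2.00959337e-04,
        6.01336845e-05,  1.88877565e-03]), 'joint_efforts': array([ 2.63386770e-03, -5.32638574e+01, -3.53286481e+01,  7.10228132e-02,
        2.35117658e-02,  7.91402613e-06]), 'ee_pos': array([147.13085466, 529.92658219, 404.14438159]), 'ee_rot': array([-1.06027378e-04,  1.34989105e-01,  9.90846939e-01, -5.23384919e-04]), 'ft_force': array([ 0.70430995, -0.40368115,  0.38749749]), 'torque': array([ 0.0260298 , -0.01822737, -0.01568937]), 'grip_force': 0.0, 'gripper_width': 93.91325161014134}
```

View pics/top0.png

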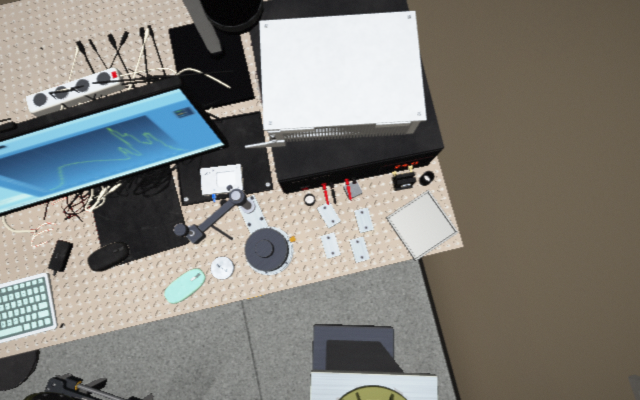

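View pics/scene0.png

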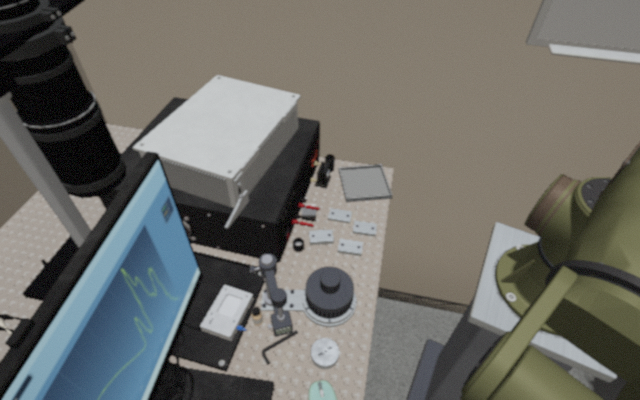

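The top view shows the cover at about (267,250), the gauge column at (237,197) and the knob at (180,230). There are four spacers near (330,215), (364,219), (330,245) and (359,249), and the tray is at (421,225).

```bash
cat > h.py <<'E'
from bench import arm, imaging
import numpy as np, cv2
from scipy.spatial.transform import Rotation as Ro
def campose(n, st=None):
    c=imaging.get_calibration(n)
    if n=="wrist":
        q=st["ee_rot"]; T=np.eye(4); T[:3,:3]=Ro.from_quat(np.r_[q[1:],q[0]]).as_matrix(); T[:3,3]=st["ee_pos"]
        T=T@c["mount"]; return c["intrinsics"],T[:3,:3],T[:3,3]
    R=cv2.Rodrigues(c["rvec"])[0]; return c["intrinsics"],R.T,-R.T@c["tvec"]
def ray(n,uv,st=None):
    K,R,o=campose(n,st); uv=np.atleast_2d(uv)
    d=(R@np.linalg.inv(K)@np.c_[uv,np.ones(len(uv))].T).T; return o,d
def onz(n,uv,z,st=None):
    o,d=ray(n,uv,st); return o+d*((z-o[2])/d[:,2])[:,None]
def proj(n,P,st=None):
    K,R,o=campose(n,st); p=(K@R.T@(np.atleast_2d(P)-o).T).T; return p[:,:2]/p[:,2:]
def shot(n,name=None):
    st=arm.state(); im=imaging.camera(n)[:,:,::-1].copy()
    if name: cv2.imwrite(f"pics/{name}.png",im)
    return st,im
def down(yaw):  # tool z down, tool y axis (closing line) at angle yaw in the world xy plane
    y=np.array([np.cos(yaw),np.sin(yaw),0]); z=np.array([0,0,-1.]); x=np.cross(y,z)
    q=Ro.from_matrix(np.c_[x,y,z]).as_quat(); return np.r_[q[3],q[:3]]
E
python3 - <<'E'
from h import *
f=lambda uv,z:onz("top",uv,z).round(0)[:,:2].tolist()
print("cover hub",f([267,236],102),"cover top",f([266,250],68), "scene",onz("scene",[329,284],102).round())
print("column",f([237,197],169),onz("scene",[268,262],169).round())
print("knob",f([180,230],248),onz("scene",[281,318],248).round())
print("spacers",f([[330,215],[364,219],[330,245],[359,249]],12))
print("tray",f([[389,219],[432,194],[457,235],[415,258]],16))
print("box corner",f([[281,190],[440,150]],60))
print([campose(n)[2].round() for n in("top","scene")])
im=cv2.imread("pics/top0.png")[165:285,160:470]; cv2.imwrite("pics/t1.png",cv2.resize(im,None,fx=2.58,fy=2.58,interpolation=cv2.INTER_CUBIC))
im=cv2.imread("pics/scene0.png")[150:390,200:410]; cv2.imwrite("pics/s1.png",cv2.resize(im,None,fx=2.5,fy=2.5,interpolation=cv2.INTER_CUBIC))
E
```

```text
cover hub [[481.0, 272.0]] cover top [[449.0, 278.0]] scene [[446. 296. 102.]]
column [[562.0, 335.0]] [[559. 346. 169.]]
knob [[476.0, 432.0]] [[451. 468. 248.]]
spacers [[548.0, 121.0], [540.0, 31.0], [469.0, 119.0], [461.0, 43.0]]
tray [[541.0, -34.0], [611.0, -148.0], [504.0, -211.0], [441.0, -102.0]]
box corner [[603.0, 248.0], [718.0, -159.0]]
[array([ 395.,  127., 1097.]), array([275., 703., 826.])]
```

View pics/t1.png

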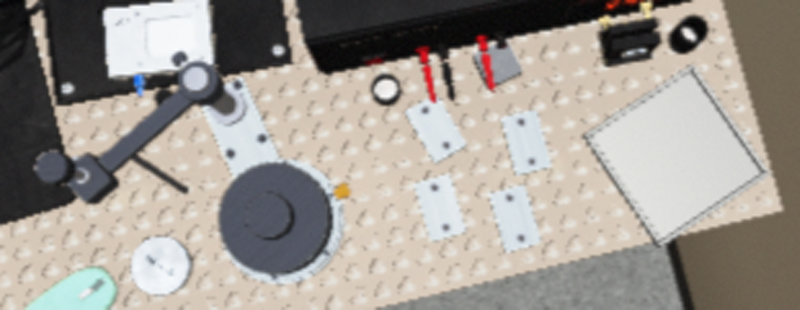

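View pics/s1.png

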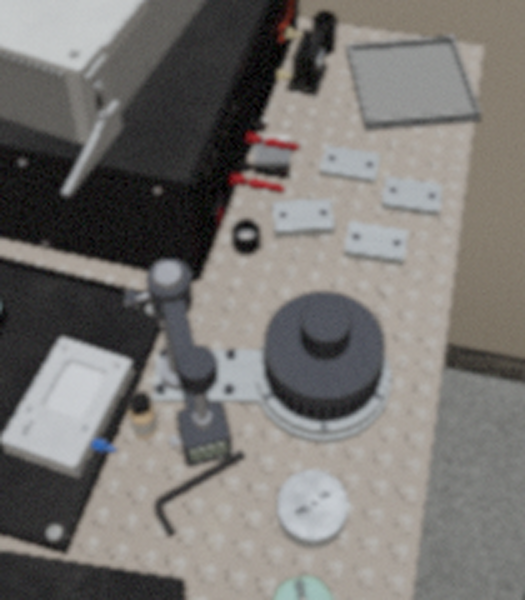

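Run:
```python
from h import *
f=lambda uv,z:onz("top",uv,z).round(0)[:,:2].tolist()
print("hub",f([264.6,248.3],102),"col",f([238,195],169),"knob",f([180.5,229],248),onz("scene",[279,297],248).round(),onz("scene",[330,282],102).round())
s=arm.state(); p=s["ee_pos"].copy(); p[2]=480
arm.movel(p); arm.move_to([470,230,520],down(1.2)); st,im=shot("wrist","w0"); print(st["clock"],st["ee_pos"],st["q"])
```

```text
hub [[451.0, 276.0]] col [[567.0, 333.0]] knob [[478.0, 431.0]] [[473. 438. 248.]] [[446. 291. 102.]]
2.375 [469.67312042 230.72512712 519.83734878] [ 3.86602658e-01  1.78130826e-01  1.40723521e+00  1.27545686e-04
  1.55648084e+00 -8.14455984e-01]
```

View pics/w0.png

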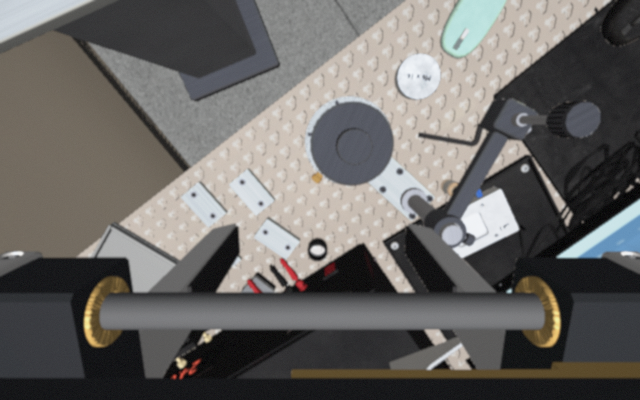

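The wrist view shows the hub at (355,146), the column top at (454,233) and the knob at about (580,119). Three of the spacers are visible at (204,203), (251,191) and (277,237).

```bash
cat >> h.py <<'E'
def blobs(im,lo,hi,amin=200):
    m=cv2.inRange(cv2.cvtColor(im,cv2.COLOR_BGR2HSV),lo,hi)
    m=cv2.morphologyEx(m,cv2.MORPH_OPEN,np.ones((3,3)))
    c,_=cv2.findContours(m,cv2.RETR_EXTERNAL,cv2.CHAIN_APPROX_NONE)
    return [x[:,0,:].astype(float) for x in c if cv2.contourArea(x)>amin],m
E
python3 - <<'E'
from h import *
st,im=None,cv2.imread("pics/w0.png")
st=arm.state()
f=lambda uv,z:onz("wrist",uv,z,st)[:,:2].round(1)
h=f([355,146],102)[0];d=f([351,141],68)[0];c=f([454,233],169)[0];k=f([580,119],248)[0]
print(h,d,c,k,np.hypot(*(h-c)),np.hypot(*(k-c)))
v=c-h;print("chamber yaw",np.arctan2(v[1],v[0]))
print(f([[204,203],[251,191],[277,237]],12))
# pixel values on spacers, top image + wrist
hsv=cv2.cvtColor(im,cv2.COLOR_BGR2HSV); print(hsv[203,204],hsv[191,251],hsv[185,290],hsv[141,330])
# closer view of hub and gauge
arm.move_to([h[0]-10,h[1]-30,420],down(1.2)); st,im=shot("wrist","w1"); print(st["ee_pos"])
g=cv2.cvtColor(im,cv2.COLOR_BGR2GRAY); print(proj("wrist",[[*h,102],[*d,68]],st))
E
```

```text
[450. 279.] [445.9 278.6] [564.6 340.5] [475.2 430.2] 130.05925572599594 126.64300217540645
chamber yaw 0.49253533953835266
[[457.7  44. ]
 [466.4 117.5]
 [547.2 125.4]]
[101  13 223] [102  11 225] [ 15  12 217] [115  30 101]
[440.1993176  249.44948721 421.3582636 ]
[[356.81970025 191.76102616]
 [351.61669365 181.04851368]]
```

View pics/w1.png

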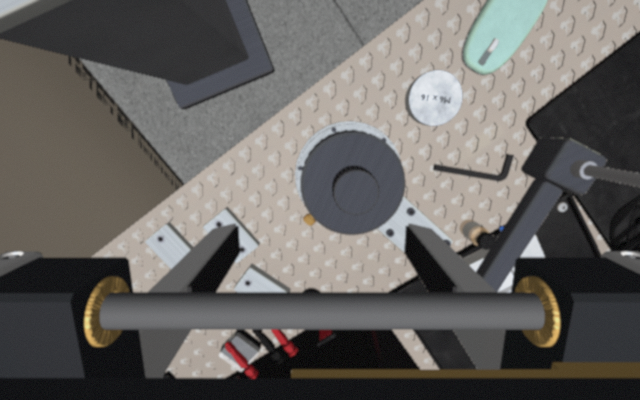

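The hub appears at about (356,190), with the disc centre at (353,181). Next I fit a circle to the disc, then grip the hub.

Run:
```python
from h import *
st=arm.state(); im=cv2.imread("pics/w1.png")
bl,m=blobs(im,(95,10,40),(130,80,140),3000)
for b in bl:
    (x,y),r=cv2.minEnclosingCircle(b.astype(np.float32)); print(x,y,r,len(b))
    if 40<r<75 and abs(x-353)<15:
        P=onz("wrist",b,68,st)[:,:2]
        A=np.c_[2*P,np.ones(len(P))]
        for _ in range(5):
            s=np.linalg.lstsq(A,(P**2).sum(1),rcond=None)[0]; R=np.sqrt(s[2]+s[:2]@s[:2]); e=np.hypot(*(P-s[:2]).T)-R
            k=abs(e)<max(1.5,np.median(abs(e))*2); P,A=P[k],A[k]
        print("fit",s[:2],R,k.sum())
g=cv2.cvtColor(im,cv2.COLOR_BGR2GRAY)[160:220,320:395]
c=cv2.HoughCircles(cv2.resize(g,None,fx=4,fy=4,interpolation=cv2.INTER_CUBIC),cv2.HOUGH_GRADIENT,1,60,param1=60,param2=15,minRadius=80,maxRadius=110)
for q in (c[0][:4] if c is not None else []): print("hub",q, onz("wrist",[q[0]/4+320,q[1]/4+160],102,st))
```

```text
601.4276123046875 327.0 50.00694274902344 279
41.5 335.5 58.68996047973633 326
550.0 223.5 87.07047271728516 453
352.2875671386719 178.6279296875 54.54157638549805 317
fit [449.05101332 278.28787522] 52.41557959580512 265
212.5 53.5 63.12299346923828 355
hub [137.5 119.5  94.5] [[448.51344017 277.57053784 102.        ]]
```

```bash
cat >> h.py <<'E'
def turn(c,z0,y0,y1,rise=22.5/(2*np.pi),w=1.6,n=6):
    for t in np.linspace(0,1,n+1)[1:]:
        y=y0+(y1-y0)*t; z=z0+(y1-y0)*t*rise
        d=abs(y1-y0)/n
        arm.movel([*c,z],down(y),vel=max(abs(y1-y0)/n*rise,.01)/(d/w))
def info(*k):
    s=arm.state(); print("t%.1f"%s["clock"],"p",s["ee_pos"].round(1),"F",s["ft_force"].round(1),"M",s["torque"].round(2),"w %.1f g %.1f"%(s["gripper_width"],s["grip_force"]),*k); return s
E
python3 - <<'E'
from h import *
c=[449,278.2]
arm.move_to([*c,330],down(-1.85)); info(arm.state()["q"].round(2))
print(arm.movel([*c,271],vel=80,max_force=12)); info()
arm.command_gripper(40,25); s=info()
turn(c,s["ee_pos"][2],-1.85,-1.05,n=2); info()
E
```

```text
t5.6 p [449.1 278.2 330.2] F [-0.2 -0.5  0.4] M [-0.06  0.22  0.01] w 94.0 g 0.0 [ 0.49  0.33  1.67 -0.    1.15  2.33]
False
t6.5 p [449.1 278.3 271.4] F [0.3 0.9 1.1] M [0.04 0.15 0.04] w 93.7 g 0.0
t7.3 p [449.  278.2 271.1] F [0.3 0.8 0.8] M [-0.03  0.13 -0.13] w 41.7 g 25.0
t8.4 p [449.1 278.3 274. ] F [0.7 1.  2.1] M [ 0.03 -0.09  0.07] w 41.6 g 25.0
```

Run:
```python
from h import *
c=[449,278.2]
z=271.2
turn(c,z+.8*3.581,-1.05,2.85,n=8); s=info()
arm.command_gripper(94); z2=s["ee_pos"][2]
arm.movel([*c,z2+40],vel=150); arm.move_to([*c,z2+40],down(-1.85)); arm.movel([*c,z2],vel=80,max_force=12); info()
arm.command_gripper(40,25); info()
turn(c,z2,-1.85,0.0,n=5); info()
arm.movel([*c,z2+1.85*3.58+6],vel=20,max_force=12); info()
st,im=shot("scene","s2"); cv2.imwrite("pics/s2.png",cv2.resize(im[150:390,200:460],None,fx=2,fy=2))
```

```text
t13.6 p [449.1 278.2 288. ] F [ 6.2 -1.1 -4. ] M [-0.15 -1.35  0.06] w 41.5 g 25.0
t19.5 p [449.1 278.3 288.2] F [ 0.5 -0.1  0.6] M [ 0.04  0.16 -0.03] w 93.6 g 0.0
t20.3 p [449.1 278.3 288.2] F [1.1 1.1 0.9] M [ 0.4  -0.04  0.04] w 41.6 g 25.0
t22.9 p [449.4 278.2 295. ] F [ 7.4  0.7 -1.8] M [-0.01 -1.81  0.09] w 41.7 g 25.0
t23.2 p [449.4 278.1 297.1] F [ 2.   0.6 -1.9] M [-0.03 -0.63 -0.03] w 41.4 g 25.0
```

View pics/s2.png

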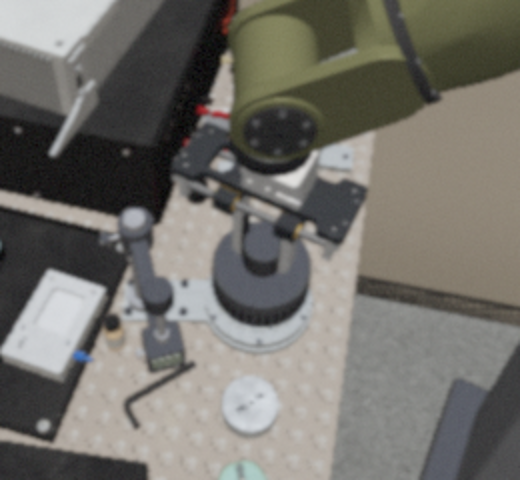

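Run:
```python
from h import *
c=[449,278.2]
s=info(); z=s["ee_pos"][2]
turn(c,z,0,0.7,n=2); info()
print(arm.movel([*c,z+2.5+8],vel=20,max_force=15)); s=info()
print(arm.movel([*c,s["ee_pos"][2]+8],vel=20,max_force=15)); info()
```

```text
t23.2 p [449.4 278.1 296.8] F [ 2.8  0.1 -1.6] M [ 0.02 -0.73  0.04] w 41.7 g 25.0
t24.2 p [449.2 278.3 299.3] F [ 5.   1.5 -2.9] M [ 0.37 -1.47  0.04] w 41.4 g 25.0
False
t24.8 p [448.8 278.2 307. ] F [-0.3 -0.5 -2.8] M [-0.01  0.01  0.01] w 41.3 g 25.0
False
t25.3 p [449.  278.2 315.1] F [ 0.1 -0.6 -2. ] M [-0.15  0.06  0.  ] w 41.3 g 25.0
```

```bash
cat >> h.py <<'E'
def rects(n,z,lo,hi,st=None,im=None,amin=150,amax=1e9,roi=None):
    if im is None: st,im=shot(n)
    bl,m=blobs(im,lo,hi,amin); out=[]
    for b in bl:
        P=onz(n,b,z,st)[:,:2].astype(np.float32); (c,wh,a)=cv2.minAreaRect(P)
        if wh[0]<wh[1]: wh=wh[::-1]; a+=90
        out.append((np.round(c,1),np.round(wh,1),round(np.deg2rad(a),3)))
    return out
E
python3 - <<'E'
from h import *
s=arm.state(); arm.command_gripper(38,50); p=s["ee_pos"]; arm.movel([449,278.2,370],vel=150); info()
st,im=shot("top","t2")
h=cv2.cvtColor(im,cv2.COLOR_BGR2HSV); print(h[225,421],h[215,330],h[240,395],h[262,380])
print(campose("top")[2])
for r in rects("top",16,(0,0,120),(179,16,255),st,im): print(r)
for r in rects("top",12,(90,5,120),(130,40,255),st,im,60): print("b",r)
cv2.imwrite("pics/t2c.png",cv2.resize(im[165:285,160:470],None,fx=2.58,fy=2.58,interpolation=cv2.INTER_CUBIC))
E
```

```text
t26.0 p [448.9 278.1 369.3] F [-0.2 -0.4 -2.7] M [-0.06  0.02  0.02] w 41.2 g 50.0
[ 40   3 220] [102  11 233] [ 16  33 218] [ 16  33 204]
[ 395.00320658  126.67198658 1097.30572859]
(array([181.7, 624.1]), array([526.5, 217.4]), np.float64(1.604))
(array([289.5, 901. ]), array([152.2, 148.6]), np.float64(0.264))
(array([229.8,   5.1]), array([353.2, 323.4]), np.float64(0.261))
(array([468.2, 119. ]), array([61.5, 42.1]), np.float64(0.308))
(array([549.1, 124.1]), array([61.9, 41.2]), np.float64(0.513))
(array([ 529.3, -119.5]), array([137.7, 135.8]), np.float64(2.173))
(array([637.1, 415.3]), array([111.,  75.]), np.float64(1.709))
(array([881.2, 854.2]), array([253.2,  55.8]), np.float64(1.939))
(array([956. , 100.8]), array([446.6, 336.8]), np.float64(1.657))
b (array([122.6, -36.7]), array([235.6,  54.4]), np.float64(1.569))
b (array([288.8, 906.2]), array([148.2, 147.7]), np.float64(0.287))
b (array([395.8, 382.4]), array([33.3, 26.1]), np.float64(0.061))
b (array([460.5,  42.8]), array([59.5, 35.9]), np.float64(0.296))
b (array([469.1, 118.7]), array([59.9, 35.3]), np.float64(0.305))
b (array([468.6, 235.4]), array([95.3, 29.1]), np.float64(0.303))
b (array([538.4,  32.3]), array([60.3, 35.9]), np.float64(0.258))
b (array([549.8, 125. ]), array([60.8, 36. ]), np.float64(0.563))
b (array([595.9, 374.7]), array([24.6, 21.8]), np.float64(1.596))
b (array([619.7,  54. ]), array([30.9, 23.2]), np.float64(0.138))
b (array([638.3, 416.8]), array([110.7,  72.8]), np.float64(1.708))
b (array([845.3, 962.4]), array([42.8, 22.6]), np.float64(0.395))
b (array([864.9, 911.7]), array([44.4, 41.5]), np.float64(0.368))
b (array([909.2, 798.2]), array([45.6, 42.6]), np.float64(0.367))
b (array([937.8, 115.8]), array([52.6, 49.2]), np.float64(2.189))
b (array([989. , 103.4]), array([448.3, 275.9]), np.float64(1.657))
```

View pics/t2c.png

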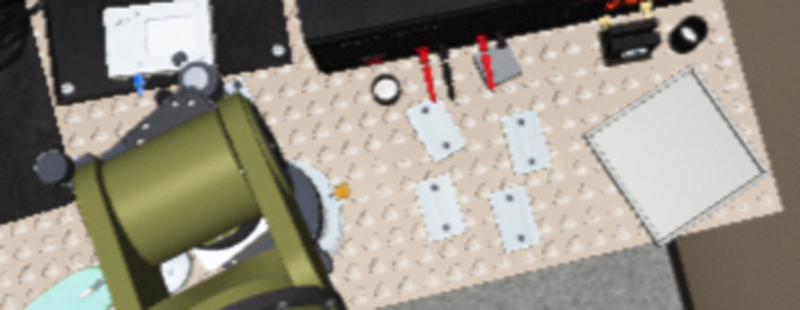

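Run:
```python
from h import *
t=np.array([529.3,-119.5])
arm.move_to([449,80,370],down(1.3)); info()
st,im=shot("wrist","w3")
st2,im2=shot("top")
for r in rects("top",16,(0,0,120),(179,16,255),st2,im2):
    if abs(r[1]-137).max()<8: print(r); t=r[0]
arm.move_to([*t,370],down(1.57)); info()
arm.movel([*t,290],vel=150)
print(arm.movel([*t,240],vel=30,max_force=6)); info()
```

```text
t27.0 p [449.1  80.4 369.6] F [-0.2  0.2 -2.7] M [ 0.01 -0.03  0.04] w 41.2 g 50.0
(array([ 529.5, -119.7]), array([137.2, 135.7]), np.float64(2.174))
t28.0 p [ 529.5 -118.7  369.8] F [ 0.8 -0.5 -3.1] M [ 0.07  0.02 -0.05] w 41.0 g 50.0
True
t29.7 p [ 529.6 -119.6  257.4] F [ 1.9 -0.4  1.6] M [-0.08 -0.16  0.  ] w 41.1 g 50.0
```

View pics/w3.png

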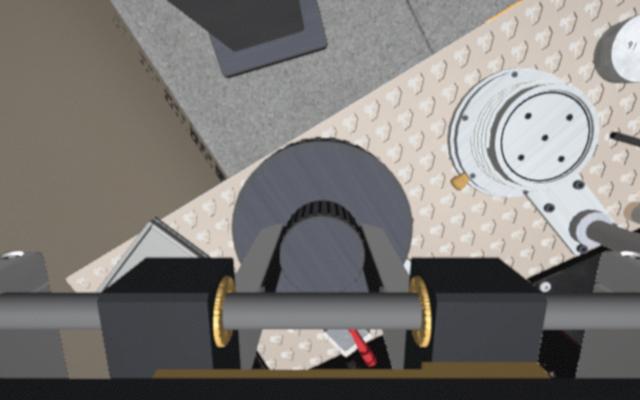

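The wrist picture shows the cover level in the grip, with the open stage at about (546,137). Contact came at z = 257.4 against about 256 expected, so the cover is on the tray floor.

Run:
```python
from h import *
s=arm.state(); p=s["ee_pos"]
print(arm.movel([p[0],p[1],p[2]-1.5],vel=20,max_force=8)); info()
arm.command_gripper(94); info()
arm.movel([p[0],p[1],400],vel=150)
# go view the stage; chamber at (449,278), camera 67 along tool x + tilt
arm.move_to([449,130,420],down(1.57)); st2,im2=shot("wrist","w4"); print(proj("wrist",[529,-119,53],st2))
for y in (1.2,):
    arm.move_to([440,250,420],down(y)); st,im=shot("wrist","w5"); print(st["ee_pos"].round(1), proj("wrist",[449,278,57],st))
import pickle; pickle.dump(st,open("st5.pkl","wb"))
st3,im3=shot("top","t3"); cv2.imwrite("pics/t3c.png",np.vstack([cv2.resize(im3[165:285,160:470],None,fx=2,fy=2),cv2.resize(im[60:340,10:630],None,fx=1,fy=1)]))
```

```text
False
t30.0 p [ 529.8 -119.6  257.2] F [-6.7  3.9 15.9] M [ 0.19  1.31 -0.02] w 41.7 g 50.0
t30.9 p [ 529.6 -119.6  255.9] F [ 0.3 -0.3  0.4] M [ 0.01  0.07 -0.03] w 94.1 g 0.0
[[ 99.20903217 255.05966352]]
[440.5 249.1 419.7] [[352.00970638 182.42702906]]
```

View pics/t3c.png

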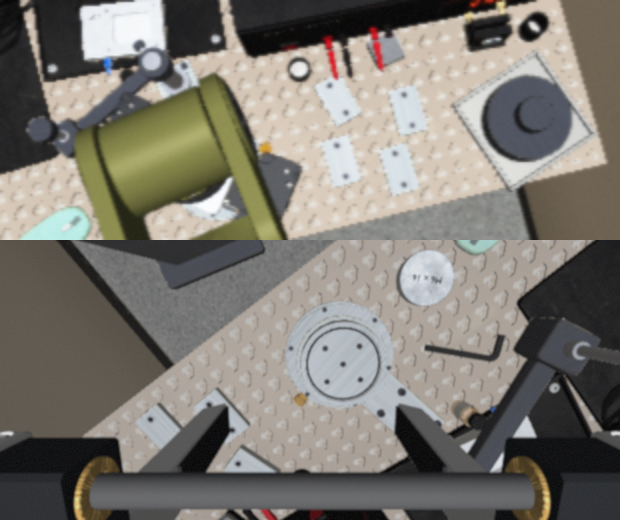

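The cover sits inside the tray the right way up. The stage centre is at about (353,184) in the wrist view, where (352,182) was predicted. Next I measure the stage and plates from straight above.

```bash
cat >> h.py <<'E'
PL=[(538.4,32.3,.258),(549.5,124.6,.54),(460.5,42.8,.296),(468.8,119,.305)]
xd=lambda yaw:np.array([-np.sin(yaw),np.cos(yaw)])
def over(p,yaw,z): arm.move_to([*(np.array(p)-67*xd(yaw)),z],down(yaw))
def seeplate(p,a,ztop,z,tries=((90,5,120),(130,45,255))):
    over(p,a+np.pi/2,z); st,im=shot("wrist")
    rs=[r for r in rects("wrist",ztop,*tries,st,im,300) if np.hypot(*(r[0]-p))<30 and 45<r[1][0]<80 and 28<r[1][1]<50]
    return rs,st,im
E
python3 - <<'E'
from h import *
Y=1.87; c=np.array([449,278.2])
over(c,Y,430); arm.hold(.2); st,im=shot("wrist","w6")
g=cv2.resize(cv2.cvtColor(im,cv2.COLOR_BGR2GRAY),None,fx=3,fy=3,interpolation=cv2.INTER_CUBIC)
u=proj("wrist",[*c,60],st)[0]; r=334*39.5/(st["ee_pos"][2]-20-60); print("pred",u,r)
g=g[int(3*u[1]-200):int(3*u[1]+200),int(3*u[0]-200):int(3*u[0]+200)]
q=cv2.HoughCircles(g,cv2.HOUGH_GRADIENT,1,20,param1=80,param2=25,minRadius=int(2.6*r),maxRadius=int(3.3*r))
for k in q[0][:4]: print(k, onz("wrist",[(k[0]+int(3*u[0]-200))/3,(k[1]+int(3*u[1]-200))/3],60,st))
for p in PL:
    rs,st,im=seeplate(p[:2],p[2],12,320); print(p,rs)
cv2.imwrite("pics/w7.png",im); info()
E
```

```text
pred [322.69037348 119.70021239] 37.65681919759899
[200.5 202.5 114.8] [[449.71681065 278.57323871  60.        ]]
(538.4, 32.3, 0.258) [(array([538.1,  29.7]), array([59.7, 35.8]), np.float64(0.272))]
(549.5, 124.6, 0.54) [(array([549.4, 123.1]), array([60.7, 36.9]), np.float64(0.557))]
(460.5, 42.8, 0.296) [(array([459.4,  40.3]), array([59.5, 36.5]), np.float64(0.298))]
(468.8, 119, 0.305) [(array([468.3, 116.8]), array([59.3, 36.4]), np.float64(0.309))]
t37.5 p [532.9 140.  319.7] F [-0.1  0.2 -0.3] M [ 0.04 -0.05  0.  ] w 94.2 g 0.0
```

View pics/w7.png

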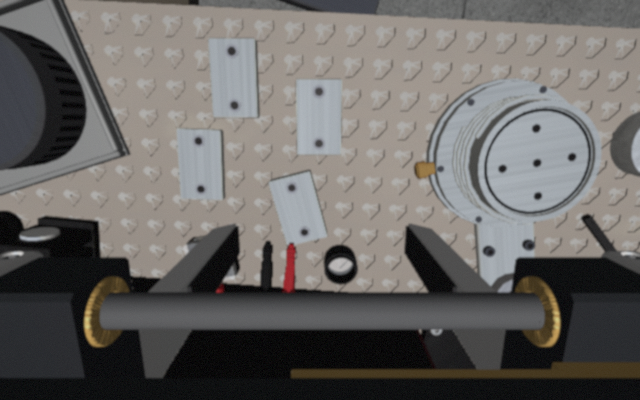

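Run:
```python
from h import *
def tri(a,b):
    o1,d1=ray("top",a);o2,d2=ray("scene",b);d1=d1[0]/np.linalg.norm(d1);d2=d2[0]/np.linalg.norm(d2)
    s=np.linalg.lstsq(np.c_[d1,-d2],o2-o1,rcond=None)[0]; p,q=o1+d1*s[0],o2+d2*s[1]; return ((p+q)/2).round(),round(np.linalg.norm(p-q),1)
print("red1",tri([327.8,203],[313,224.4]),tri([324,183.6],[293,221]))
print("red2",tri([350.3,199.9],[318.8,208.8]),tri([346.5,179],[298.5,204]))
print("face foot",onz("top",[[286,192],[392,180.5]],0).round())
print("box top L corner",tri([279,180],[306,190]))
```

```text
red1 (array([574., 127.,  46.]), np.float64(2.1)) (array([626., 138.,  42.]), np.float64(1.0))
red2 (array([585.,  70.,  43.]), np.float64(0.6)) (array([640.,  80.,  44.]), np.float64(1.7))
face foot [[610. 241.   0.]
 [649. -45.   0.]]
box top L corner (array([561., 223., 272.]), np.float64(40.2))
```

```bash
cat >> h.py <<'E'
C=np.array([449.4,278.4]); PHI=0.30
def pick(p,a,off=0.):
    u=np.array([np.cos(a),np.sin(a)]); g=np.array(p)+off*u; q=down(a+np.pi/2)
    arm.command_gripper(58); arm.move_to([*g,300],q); arm.movel([*g,222],vel=150)
    print("touch",arm.movel([*g,201.5],vel=60,max_force=8)); arm.command_gripper(34,35); info()
    arm.movel([*g,232],vel=100); info()
def place(base,off=0.):
    u=np.array([np.cos(PHI),np.sin(PHI)]); g=C+off*u; q=down(PHI+np.pi/2)
    s=arm.state()["ee_pos"]; arm.movel([s[0],s[1],340],vel=200); arm.move_to([*g,340],q); info("above")
    arm.movel([*g,base+201.5+12],vel=120); arm.hold(.2)
    print("contact",arm.movel([*g,base+201.5-5],vel=12,max_force=3)); s=info()
    arm.command_gripper(46); arm.movel([*g,340],vel=150); return s["ee_pos"][2]-201.5
def seestack(z):
    rs,st,im=seeplate(C,PHI,z,400); print("stack",rs); return st,im
E
python3 - <<'E'
from h import *
pick((459.4,40.3),.298); print(place(57)); seestack(70)
E
```

```text
touch False
t40.5 p [459.5  40.3 201.7] F [-0.9  1.   2.7] M [0.11 0.13 0.02] w 37.5 g 35.0
t40.9 p [459.3  40.3 231.9] F [-0.5 -0.1 -1.1] M [ 0.   -0.07  0.01] w 37.4 g 35.0
t42.5 p [449.6 277.6 339.4] F [-0.1 -0.6 -0.8] M [-0.01 -0.    0.02] w 37.3 g 35.0 above
contact True
t44.4 p [449.4 278.4 258.7] F [-0.6 -0.5  5.4] M [ 0.01  0.19 -0.03] w 37.9 g 35.0
57.199197296253885
stack []
```

Run:
```python
from h import *
st,im=shot("wrist","w8"); u=proj("wrist",[*C,70],st)[0]; print(u, st["ee_pos"])
x,y=int(u[0]),int(u[1]); x0,y0=x-100,max(y-75,0); cv2.imwrite("pics/w8c.png",cv2.resize(im[y0:y0+150,x0:x0+200],None,fx=4,fy=4,interpolation=cv2.INTER_CUBIC)); print(x0,y0)
R=Ro.from_euler('z',PHI).as_matrix()
print(proj("wrist",[np.r_[C,70]+R@[sx*31,sy*19,0] for sx,sy in((1,1),(1,-1),(-1,-1),(-1,1))],st)*4-4*np.array([x0,y0]))
```

```text
[322.77483746 120.98952295] [513.12747211 298.09663444 397.98028067]
222 45
[[485.66354238 442.3966019 ]
 [320.30901509 442.37155899]
 [316.56379903 158.86065477]
 [489.87699472 158.87841878]]
```

View pics/w8c.png

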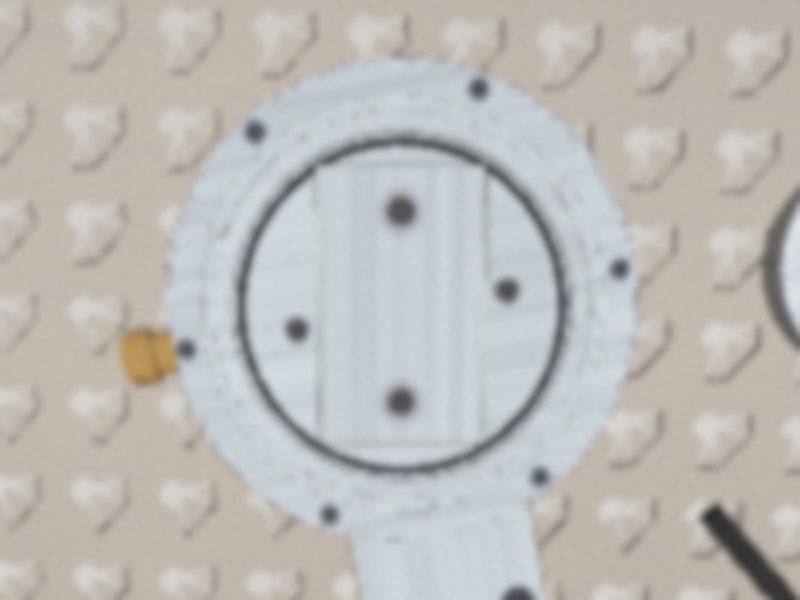

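The first plate lies flat and centred. In the crop the ring centre is (404,303) and the plate centre (402,302), which is under 1 mm off.

Run:
```python
from h import *
pick((468.3,116.8),.309); b=place(70); print("base",b)
```

```text
touch False
t49.0 p [468.3 116.8 201.7] F [-1.2  0.1  3.3] M [0.18 0.14 0.04] w 37.5 g 35.0
t49.4 p [468.2 116.8 231.9] F [ 0.1 -0.2 -1.7] M [0.05 0.03 0.01] w 37.3 g 35.0
t50.8 p [449.3 278.4 338.8] F [ 0.1  0.2 -0.7] M [-0.01  0.01  0.01] w 37.3 g 35.0 above
contact True
t52.7 p [449.4 278.4 269.7] F [-1.9 -0.5  5.5] M [-0.01  0.17  0.03] w 37.3 g 35.0
base 68.18417410088927
```

Run:
```python
from h import *
pick((538.1,29.7),.272); b=place(81); print("base",b)
st,im=shot("top")
for r in rects("top",16,(0,0,120),(179,16,255),st,im): 
    if 100<r[1][0]<150: print(r)
for r in rects("top",12,(90,5,120),(130,40,255),st,im,60):
    if 50<r[1][0]<70: print("b",r)
```

```text
touch False
t56.8 p [538.2  29.7 201.7] F [-0.2  0.5  1.6] M [ 0.1   0.13 -0.  ] w 37.5 g 35.0
t57.2 p [538.   29.7 232. ] F [ 0.3 -0.5 -1.4] M [ 0.06 -0.03  0.  ] w 37.7 g 35.0
t58.9 p [449.9 277.7 339.6] F [-0.6  0.2 -0.8] M [ 0.02 -0.01  0.03] w 37.0 g 35.0 above
contact True
t60.6 p [449.4 278.4 282.7] F [-0.8 -0.   5.7] M [-0.04  0.15 -0.06] w 37.6 g 35.0
base 81.19780118149765
(array([ 532. , -124.8]), array([142.7, 136.9]), np.float64(2.165))
(array([637.1, 415.3]), array([111.,  75.]), np.float64(1.709))
b (array([550.1, 125.2]), array([61.6, 36. ]), np.float64(0.563))
```

Run:
```python
from h import *
pick((549.4,123.1),.557,-14); b=place(94,-14); print("base",b)
over(C,PHI+np.pi/2,420); arm.hold(.2)
st,im=shot("wrist","w9"); u=proj("wrist",[*C,106],st)[0]; x0,y0=int(u[0])-100,max(int(u[1])-75,0)
cv2.imwrite("pics/w9c.png",cv2.resize(im[y0:y0+150,x0:x0+300],None,fx=2.6,fy=2.6,interpolation=cv2.INTER_CUBIC)); print(x0,y0,u); info()
```

```text
touch False
t64.4 p [537.6 115.7 201.7] F [-0.8 -0.8  2.6] M [ 0.05  0.15 -0.04] w 37.5 g 35.0
t64.9 p [537.4 115.7 232. ] F [-0.6 -0.3 -2.1] M [ 0.05 -0.02 -0.04] w 37.6 g 35.0
t66.3 p [436.5 273.8 339.3] F [ 0.6  0.2 -0.9] M [0.05 0.02 0.02] w 37.6 g 35.0 above
contact True
t68.1 p [436.  274.3 292.7] F [ 0.1 -0.8  4.5] M [-0.01  0.14 -0.02] w 37.1 g 35.0
base 91.18647415802997
222 45 [322.65247455 120.92578147]
t69.7 p [512.9 298.2 419.1] F [ 0.  -0.2  0.3] M [-0.01  0.02 -0.02] w 45.9 g 0.0
```

View pics/w9c.png

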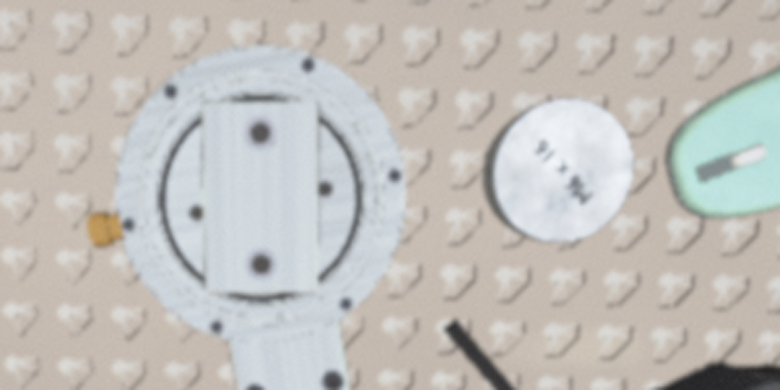

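The stack is straight and centred: the top plate spans (205–317, 100–292) in the crop, and the heights add up to 106 mm. Next I locate the knob from above.

Run:
```python
from h import *
arm.command_gripper(60)
s=arm.state()["ee_pos"]; arm.movel([s[0],s[1],480],vel=200)
arm.move_to([475,364,480],down(0.)); arm.hold(.2); st,im=shot("wrist","w10")
import pickle; pickle.dump(st,open("st10.pkl","wb")); print(proj("wrist",[[475,431,248],[565,340,169]],st)); info()
```

```text
[[323.03178855 115.89545701]
 [421.68718636 219.81645042]]
t72.6 p [475.  363.9 480. ] F [-0.8 -0.6  0.6] M [-0.09  0.05 -0.  ] w 60.2 g 0.0
```

View pics/w10.png

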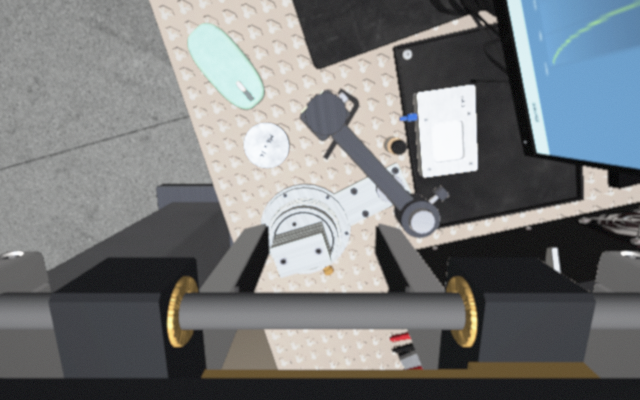

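The wrist view shows the knob at about (326,113), standing over the arm's head, and the column top at (422,217). I'll take exact values with circle fits and the known 130 mm lengths.

Run:
```python
from h import *
import pickle; st=pickle.load(open("st10.pkl","rb")); im=cv2.imread("pics/w10.png")
g=cv2.resize(cv2.cvtColor(im,cv2.COLOR_BGR2GRAY),None,fx=4,fy=4,interpolation=cv2.INTER_CUBIC)
def hc(cx,cy,r,z,p2,w):
    x0,y0=int(4*(cx-w)),int(4*(cy-w)); q=cv2.HoughCircles(cv2.equalizeHist(g[y0:y0+8*w,x0:x0+8*w]),cv2.HOUGH_GRADIENT,1,12,param1=60,param2=p2,minRadius=int(4*r*.85),maxRadius=int(4*r*1.15))
    if q is None: print(None); return
    for k in q[0][:4]: u=[(k[0]+x0)/4,(k[1]+y0)/4]; print(np.round(u,1),k[2]/4,onz("wrist",u,z,st)[0].round(1))
print("knob"); hc(326,114,334*13/212,248,12,34)
print("col"); hc(422,218,334*11/291,169,12,26)
# dark blob extents near the knob, and brightness
h=cv2.cvtColor(im,cv2.COLOR_BGR2GRAY)
for r in range(88,142,6): print(r,h[r,296:358:4])
```

```text
knob
[322.1 107.6] 22.525 [474.4 435.9 248. ]
[336.6 105.4] 23.35 [483.3 437.2 248. ]
[328.6 119.4] 23.075 [478.5 428.9 248. ]
[316.9 108.9] 21.15 [471.2 435.2 248. ]
col
[421.6 220.9] 14.075 [565. 339. 169.]
[423.4 223.4] 11.025 [566.8 336.6 169. ]
[424.6 220.6] 13.25 [567.7 339.2 169. ]
[417.9 220.9] 14.35 [561.6 339.  169. ]
88 [208 211 212 220 214 213 211 206 194 210 212 166 210 221 207 190]
94 [211 210 213 205 205 143 142  96  98 105 153 186 158  93 189 211]
100 [189 211 213 209  97  97 104  99  98 101  98  96 213 166  67  77]
106 [224 215 211 110 103  95 102 102  98 101  99  97 111 215 179  65]
112 [217 205 105  99 101  96 100 100  99 102  98  97  98 101  66 173]
118 [194 128  98 101 103  96 100 102 100 101  99 100  95  71 156 212]
124 [228 219 181  93 102  98  96 104  98 102 100  98  88 136 206 215]
130 [219 225 213 206  95  99  97 103  97 102  99  94 100 101 176 231]
136 [214 203 194 212 212 149  99 100 103 106 102 101 103 101 102 138]
```

Run:
```python
from h import *
import pickle; st=pickle.load(open("st10.pkl","rb"))
def tri(*rs):
    A=[];b=[]
    for o,d in rs:
        d=d[0]/np.linalg.norm(d[0]); M=np.eye(3)-np.outer(d,d); A.append(M); b.append(M@o)
    A=np.vstack(A);b=np.hstack(b); p=np.linalg.lstsq(A,b,rcond=None)[0]; return p.round(), np.linalg.norm(A@p-b).round(1)
print("mon corner",tri(ray("top",[224,149]),ray("wrist",[526,154],st)),tri(ray("top",[224,149]),ray("scene",[200,268])))
st0=st
print("knob tri",tri(ray("top",[180,229]),ray("scene",[279,296])))
print("monitor bottom edge at z=250:",onz("top",[[224,149],[150,180],[100,200]],250).round())
```

```text
mon corner (array([698., 392.,  93.]), np.float64(0.5)) (array([700., 392., 106.]), np.float64(8.7))
knob tri (array([477., 434., 242.]), np.float64(1.8))
monitor bottom edge at z=250: [[651. 351. 250.]
 [579. 503. 250.]
 [534. 605. 250.]]
```

```bash
cat >> h.py <<'E'
K=np.array([477.,433.8])
_m=(K+C)/2; _v=K-C; _d=np.linalg.norm(_v); _n=np.array([_v[1],-_v[0]])/_d
COL=_m+_n*np.sqrt(130**2-_d**2/4); A0=np.arctan2(*(K-COL)[::-1]); A1=np.arctan2(*(C-COL)[::-1])%(2*np.pi)
kp=lambda a:COL+130*np.array([np.cos(a),np.sin(a)])
E
python3 - <<'E'
from h import *
print(COL,A0,A1,A1-A0,"chamber yaw",np.arctan2(*(COL-C)[::-1]))
y=A0-np.pi/2
arm.move_to([*K,480],down(y)); info(arm.state()["q"].round(2))
print(arm.movel([*K,416],vel=80,max_force=5)); info()
arm.command_gripper(24,8); info()
for a in np.linspace(A0,A1,12)[1:4]:
    print(arm.movel([*kp(a),416],down(a-np.pi/2),vel=60,max_force=12)); info()
E
```

```text
[564.91488981 338.03480721] 2.313481484799084 3.618157267139017 1.3046757823399333 chamber yaw 0.4765646135492242
t73.3 p [477.  433.6 479.9] F [0.9 0.3 0.4] M [-0.05  0.03  0.04] w 59.8 g 0.0 [ 0.68  0.48  1.1  -0.    1.56 -0.06]
False
t74.2 p [477.  433.8 416.6] F [ 0.1 -0.2 -0.5] M [-0.05 -0.05 -0.02] w 60.1 g 0.0
t74.8 p [477.  433.8 416. ] F [-0.2  0.4  0.4] M [-0.06  0.03 -0.02] w 25.8 g 8.0
False
t75.2 p [466.4 422.7 416.1] F [ 1.4 -1.9 -0. ] M [-0.33 -0.24  0.05] w 25.9 g 8.0
False
t75.7 p [457.3 410.5 416. ] F [ 2.9 -2.9 -0. ] M [-0.52 -0.59 -0.06] w 25.3 g 8.0
False
t76.1 p [449.5 397.2 416. ] F [ 5.6 -3.  -1.1] M [-0.55 -0.85  0.02] w 25.7 g 8.0
```

Run:
```python
from h import *
for a in np.linspace(A0,A1,12)[4:11]:
    print(arm.movel([*kp(a),416],down(a-np.pi/2),vel=60,max_force=14)); s=info()
a=A1+.035
print(arm.movel([*kp(a),416],down(a-np.pi/2),vel=15,max_force=4)); info(); print(kp(A1))
```

```text
False
t76.5 p [443.4 383.1 416. ] F [ 5.6 -1.8 -1.1] M [-0.45 -1.09  0.03] w 25.5 g 8.0
False
t76.9 p [439.1 368.3 416. ] F [ 7.3 -2.2 -2. ] M [-0.4  -1.26  0.03] w 25.7 g 8.0
False
t77.3 p [436.4 353.2 416.1] F [ 7.1 -1.1 -2.3] M [-0.19 -1.44  0.01] w 25.5 g 8.0
False
t77.7 p [435.6 337.9 416.1] F [ 9.6  0.  -3. ] M [-0.01 -1.49  0.06] w 25.7 g 8.0
False
t78.1 p [436.5 322.6 416.1] F [ 8.1  1.1 -3.1] M [ 0.06 -1.45 -0.  ] w 25.7 g 8.0
False
t78.5 p [439.2 307.5 416.1] F [ 7.4  1.6 -3.2] M [ 0.34 -1.35  0.06] w 25.8 g 8.0
False
t78.9 p [443.8 292.8 416.1] F [ 7.4  3.2 -3.2] M [ 0.49 -1.25 -0.  ] w 25.6 g 8.0
True
t79.9 p [450.5 278.2 415.9] F [1.4 4.9 1.1] M [ 0.6  -0.13 -0.06] w 25.6 g 8.0
[449.4 278.4]
```

Run:
```python
from h import *
s=arm.state(); x,y=s["ee_pos"][:2]
arm.command_gripper(24,25)
info()
for z in (404,400,396):
    print(arm.movel([x,y,z],vel=25,max_force=15)); info()
for _ in range(4): arm.hold(.4); info()
```

```text
t80.2 p [450.4 278.2 415.8] F [1.6 5.3 0.2] M [ 0.93 -0.3  -0.12] w 24.9 g 25.0
False
t80.8 p [450.5 278.4 403.7] F [1.7 4.1 1.4] M [ 0.97 -0.25 -0.1 ] w 25.8 g 25.0
False
t81.1 p [450.5 278.3 399.7] F [0.4 5.4 3.4] M [ 0.96 -0.12 -0.11] w 24.8 g 25.0
False
t81.4 p [450.5 278.3 395.7] F [1.6 5.4 5.2] M [ 1.09 -0.17 -0.09] w 25.5 g 25.0
t81.8 p [450.5 278.3 395.8] F [0.8 6.2 4.9] M [ 1.08 -0.07 -0.1 ] w 25.3 g 25.0
t82.2 p [450.5 278.3 395.8] F [0.5 5.4 6. ] M [ 1.05 -0.11 -0.1 ] w 25.4 g 25.0
t82.6 p [450.5 278.3 395.8] F [1.  6.1 5.2] M [ 1.07 -0.13 -0.06] w 25.4 g 25.0
t83.0 p [450.5 278.3 395.8] F [0.4 5.5 4.7] M [ 1.06 -0.09 -0.09] w 25.4 g 25.0
```

Run:
```python
from h import *
s=arm.state(); x,y=s["ee_pos"][:2]
arm.movel([x,y,415.5],vel=25); arm.hold(.2); info()
arm.command_gripper(24,8)
for a in np.linspace(A1,A0,9)[1:]:
    if arm.movel([*kp(a),415.5],down(a-np.pi/2),vel=60,max_force=18): print("stop",a); break
info()
arm.command_gripper(60); s=info()
print(arm.movel([*s["ee_pos"][:2],490],vel=80,max_force=8)); info()
arm.move_to([475,364,490],down(0.)); arm.hold(.2); st,im=shot("wrist","w11")
a0=cv2.imread("pics/w10.png")
# top view comparison of bystanders with the start
arm.move_to([330,330,490],down(1.2)); st2,im2=shot("top","t9"); b0=cv2.imread("pics/top0.png")
d=cv2.absdiff(im2,b0).max(2); m=(d>45).astype(np.uint8); n,l,sv,ct=cv2.connectedComponentsWithStats(cv2.morphologyEx(m,cv2.MORPH_OPEN,np.ones((2,2))))
for i in range(1,n):
    if sv[i,4]>12: print(sv[i],ct[i].round(),onz("top",ct[i],10).round()[0])
for r in rects("top",16,(0,0,120),(179,16,255),st2,im2):
    if 100<r[1][0]<160: print(r)
bl,_=blobs(im2,(95,20,20),(130,120,140),200)
for b in bl:
    (cx,cy),r=cv2.minEnclosingCircle(b.astype(np.float32)); 
    if cx>380: print("cover",onz("top",[cx,cy],53).round(1),r)
```

```text
t84.1 p [450.5 278.4 414.8] F [2.5 5.6 0.4] M [ 1.   -0.41 -0.07] w 25.2 g 25.0
t88.3 p [476.7 434.  415.5] F [-3.9  4.8  0.6] M [0.76 0.75 0.02] w 25.4 g 8.0
t89.0 p [477.  433.8 415.5] F [ 0.4  0.1 -0.2] M [-0.08 -0.01  0.03] w 59.9 g 0.0
False
t90.1 p [477.1 433.8 489.3] F [-0.4 -0.6 -1.2] M [-0.09  0.04  0.03] w 60.2 g 0.0
[ 404  202   47   44 1581] [426. 224.] [ 532. -133.   10.]
[321 205  20  22 191] [330. 216.] [547. 121.  10.]
[357 211   6  17  43] [359. 219.] [541.  44.  10.]
[362 210   9  10  37] [367. 214.] [553.  24.  10.]
[ 245  229   45   44 1527] [267. 251.] [450. 283.  10.]
[394 229   6   4  15] [397. 231.] [511. -55.  10.]
[328 234  12  24 129] [334. 246.] [466. 109.  10.]
[324 237   5  10  30] [326. 242.] [478. 129.  10.]
[352 241   8   9  41] [356. 245.] [472.  51.  10.]
[360 251   4   4  13] [361. 252.] [453.  37.  10.]
[365 250   5   8  18] [367. 254.] [449.  22.  10.]
[  106   271   174   129 12356] [186. 342.] [214. 478.  10.]
[207 330   4   5  15] [209. 332.] [240. 423.  10.]
[ 26 375  74  25 950] [ 64. 390.] [ 88. 779.  10.]
[ 86 380  22  12 159] [ 98. 385.] [102. 693.  10.]
[129 397  12   3  22] [134. 398.] [ 73. 599.  10.]
(array([179.5, 464.1]), array([109.2,  74.3]), np.float64(2.249))
(array([289.5, 901. ]), array([152.2, 148.6]), np.float64(0.264))
(array([ 532.6, -124.9]), array([143. , 137.8]), np.float64(2.174))
(array([637.1, 415.3]), array([111.,  75.]), np.float64(1.709))
cover [[ 529.5 -123.8   53. ]] 20.777746200561523
```

Run:
```python
from h import *
s=arm.state()["ee_pos"]; arm.movel([449,240,490],vel=200)
over(C,PHI+np.pi/2,490); arm.movel([512.9,298.2,419.1],down(PHI+np.pi/2),vel=100); arm.hold(.3); st,im=shot("wrist","w12")
a=cv2.imread("pics/w9.png"); d=cv2.absdiff(im,a).max(2)[45:195,222:422]
g=lambda i:np.float32(cv2.cvtColor(i,cv2.COLOR_BGR2GRAY)[65:180,285:360])
print((d>40).sum(), cv2.phaseCorrelate(g(a),g(im)), st["ee_pos"])
arm.movel([512.9,298.2,500],vel=150); arm.move_to([380,100,500],down(1.57)); info()
```

```text
180 ((0.28481201848840954, -0.9440532594018194), 0.935954722934299) [512.87876222 298.18420659 419.411079  ]
t96.5 p [380.6 100.4 500. ] F [ 0.1  0.  -0.3] M [-0.03 -0.03 -0.03] w 60.1 g 0.0
```

Run:
```python
import cv2,numpy as np
a,b=[np.float32(cv2.imread(f"pics/{n}.png",0)) for n in("w9","w12")]
for n,s in {"plate":np.s_[85:155,303:342],"tin":np.s_[75:145,405:475],"table":np.s_[10:60,100:300],"L":np.s_[60:190,120:250]}.items(): print(n,cv2.phaseCorrelate(a[s].copy(),b[s].copy()))
```

```text
plate ((0.053845947644234116, -0.574820620880466), 0.791862725880411)
tin ((-0.41292139578803244, -1.1280527309115342), 0.811478650243378)
table ((-0.2703197608666841, -0.7105764232574074), 0.9246958225250245)
L ((0.4129541879078147, 0.09537194516201453), 0.9524305911384656)
```

The whole picture shifted by about the same small amount, so that was the camera pose and the stack hasn't moved.

```bash
python3 -c "
from bench import arm
print(arm.hand_in())"
```

```text
the job is handed in; nothing more can be done
None
```

The job is handed in: the cover is upright in the tray, all four spacers are stacked on the stage (106 mm above the table), the gauge foot was held on the stack for about 1.6 s, and the gauge arm is back where it was parked.

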